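# Stack the herb-drying trays stepped, left and back again

## Task

Stack the herb-drying trays in steps so that air gets in at both ends. Leave the grey tray where it stands and set the blue one on its lip, in line with it but slid a third of a tray's length to the left (the hob side); then set the yellow one on the blue, stepped back the other way so that it stands straight above the grey. Set them down rather than dropping them, and leave the honey jar, the mug and the lemon alone.

Things in the scene. Friction and masses are not known exactly. Their poses are not given: they have to be found in the camera images.
- grey_tray: grey slotted tray, 0.5 kg, loose, the bottom of the stack; its y axis points to the robot's left within 30 degrees. In mm: 160 long (y), 90 wide (x), 45 high; open top, walls and floor 4, inward lip 10 wide. Across mid-length an upright grip bar 14 thick (along y), flush with the lip, 63 free on each side down to the floor: pinch it from above to lift. Same either way round. Origin: centre of the underside, z up.
- blue_tray: blue slotted tray, 0.2 kg, at the left or right of the grey one. In mm: 160 long (y), 90 wide (x), 45 high; open top, walls and floor 4, inward lip 10 wide. Across mid-length an upright grip bar 14 thick (along y), flush with the lip, 63 free on each side down to the floor: pinch it from above to lift. Same either way round. Origin: centre of the underside, z up.
- yellow_tray: yellow slotted tray, 0.2 kg, on the other side of the grey one. In mm: 160 long (y), 90 wide (x), 45 high; open top, walls and floor 4, inward lip 10 wide. Across mid-length an upright grip bar 14 thick (along y), flush with the lip, 63 free on each side down to the floor: pinch it from above to lift. Same either way round. Origin: centre of the underside, z up.
- honey_jar: bystander: glass honey jar with green lid, 64 mm across, 84 mm high, behind the trays at the right; origin at the centre of the underside
- mug: bystander: white mug with green dots, 78 mm across, 93 mm high, behind the trays at the left; origin under it
- lemon: bystander: yellow lemon, 83 x 58 x 58 mm, behind the trays at the left; origin under it as it first lies

How it is judged:
By the outcome, as a careful person would: the job done as asked, in the order asked, and still so for the second after the job is handed in, with the robot touching nothing.
It also fails if it takes over 56 s, if anything falls off the work surface, if the arm or the gripper's body presses on something with over 40 N, if the wrist force passes 120 N, or if a joint passes its speed limit or range.

## Robot

A 7-joint arm with a two-finger parallel gripper is mounted at the origin on a cart in front of the work surface, level with it; the furniture and walls round the work are solid. World frame = base frame: x ahead of the robot, y to its left, z up, the work surface at z = 0. Lengths are in m, angles in rad, forces in N, time in s.
With the tool pointing down it reaches from about 0.4 to 0.85 m from the base axis. Payload 10.4 kg.
Tool frame: the origin (TCP) lies midway between the tips of the shut fingers; the grasp point (between the pads) lies 19 mm behind it (robot.tcp_to_grasp is the distance from the TCP to the grasp point, in m); z points along the fingers, y is the line along which they close (so a half turn about z gives the same grasp; the last joint's range is limited). The gripper opens to 87 mm and grips with 3 to 60 N. Pads are 19 mm wide; open, the fingers measure 117 mm over their backs; the gripper's body (75 mm by 190 mm) begins 51 mm behind the grasp point.
Start: joints at [1.081, 0.332, -0.065, 1.46, 0.022, 1.35, -0.088], TCP at [0.281, -0.558, 0.223] pointing down, gripper open.
Joint ranges: [-2.6, 2.6], [-0.5, 2.12], [-1.47, 1.34], [0.16, 2.42], [-1.27, 4.41], [0.06, 2.06], [-2.6, 2.6]. Speed limits (rad/s): [2.22, 2.22, 2.79, 2.79, 3.14, 3.14, 3.14].

## Interface

Orientations are given as a unit quaternion [w, x, y, z].
In Python, from cell import robot gives the robot as it stands.
- The arm moves only by the shell command python3 -m creep 'ROWS' [FORCE]. ROWS is a JSON object of lists of equal length, an entry for each row: "travel": the shift along the tool's x, y, z normalised to -1 to 1, where 1 is 100 mm, a list of three; "turn": the turn, a rotation vector about the tool's x, y, z normalised to -1 to 1, where 1 is 6 degrees, a list of three; "gripper": the opening in per cent of the stroke, from 0 (shut) to 100 (fully open). In form: {"travel": [[x, y, z], ...], "turn": [[wx, wy, wz], ...], "gripper": [gripper, ...]}. A call has 1 to 10 rows; each row shifts and turns the commanded pose from where the row before left it, along the tool's axes as they then stand; what a row does not reach is not made up. A row lasts 1/12 s, in which the tool goes at most 41.7 mm and 7.16 degrees, less where a joint would pass 70% of its speed; a pose out of reach is approached as far as the arm can. A call with a number of a shift or a turn outside -1 to 1 is refused whole. A call with a gripper value outside its range is refused whole. The fingers move at their own pace and stop on an object; FORCE is the grip in N (left out, the last holds). Time passes only in rows, so rows that do not move let the fingers close. It gives the time, the measured TCP pose, the force, the opening and the grip force at its end, in the units of the state.
- robot.sense(): the state, without advancing time (a new reading comes with each control period).
- robot.camera(name): name is "scene" or "top" or "wrist"; returns a dict with "img" (384x512x3 uint8, blue, green, red), "z_map" (384x512 float32, m along the optical axis (not along the pixel's ray), 0 where there is no reading), "fx", "fy", "cx", "cy" (pixels), "origin" and "rotation" of the camera in the world. Camera axes: x right, y down, z forward; pixel columns grow to the right and rows downward; lengths in m; the calibration is good to about 2 mm. A picture is of the moment at which its call begins.
- robot.job_done(): hands the job in; it is judged then, once.
The state is a dict: "time": time; "qpos": joint angles; "joint_vel": joint speeds; "tau": joint torques, N m; "ee_pos": TCP position; "orientation": TCP orientation; "ft_force": force on the tool from outside, world axes, zero at the start; "wrist_torque": the same for the moment, N m; "finger_gap": finger opening in m; "grasp_force": force on a finger pad.
Only numpy, scipy, OpenCV 4.12 (cv2) and the standard library are available. Lean on these libraries where they do the work, as an engineer would, in place of code of your own. Each camera call takes 0.05 s, during which the arm holds its last target. There are 200 camera calls.

## Working session

There is one attempt and no reset: what is moved stays moved. The work goes in short steps, Python scripts to look and compute and a shell command to move; the robot and the scene stay as the last step left them, time stands still between calls to the robot, and variables do not carry over. Pictures are saved under pics/ and viewed, at most 10 in all, crops included, and the job is handed in when it is done.

```bash
mkdir -p pics; python3 - <<'E'
from cell import robot
import cv2,numpy as np
s=robot.sense();print({k:np.round(v,3).tolist() for k,v in s.items()})
a=[]
for n in("scene","top"):
    c=robot.camera(n);np.savez(n+".npz",**c);a.append(c["img"]);print(n,c["origin"],np.round(c["rotation"],3).tolist(),c["fx"],c["cx"],c["cy"])
cv2.imwrite("pics/a.png",cv2.resize(np.hstack(a),(800,300)))
E
```

```text
{'time': 0.0, 'qpos': [1.081, 0.333, -0.065, 1.461, 0.022, 1.35, -0.089], 'joint_vel': [-0.0, 0.0, -0.0, 0.0, 0.0, 0.001, -0.001], 'tau': [-0.0, -62.325, 0.025, -38.99, -0.061, 0.04, 0.0], 'ee_pos': [0.281, -0.558, 0.222], 'orientation': [-0.001, 0.973, 0.231, -0.0], 'ft_force': [0.504, 0.2, 0.334], 'wrist_torque': [0.037, 0.004, 0.012], 'grasp_force': 0.0, 'finger_gap': 0.087}
scene [-0.8041775   0.60155229  0.79447205] [0.289, -0.458, 0.714, -0.445] 464.96084184678006 241.07053351875624 201.44011722615028
top [ 0.26849984 -0.0868026   1.67492322] [0.081, -0.704, 0.704, -0.047] 452.2495734968222 252.71682887167202 189.22194577795355
```

View pics/a.png

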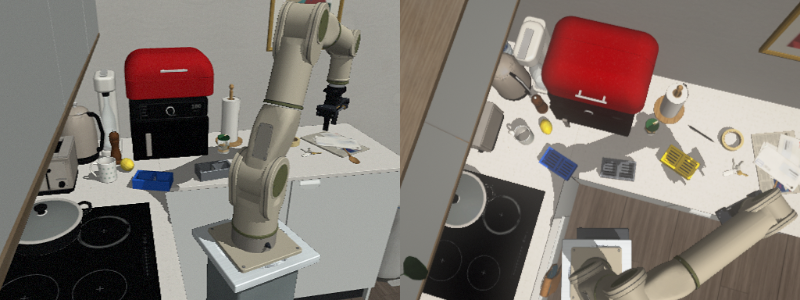

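The picture shows the blue tray at about (557,161), grey at (618,168) and yellow at (680,160) in the right half (top camera). Mug and lemon are behind left, jar behind right. Next I measure them from the depth.

```bash
cat > h.py <<'E'
import cv2,numpy as np
from scipy.spatial.transform import Rotation as R
def cloud(c):
    q=np.asarray(c["rotation"]);M=R.from_quat(np.r_[q[1:],q[0]]).as_matrix() if q.size==4 else q
    z=c["z_map"];v,u=np.mgrid[:z.shape[0],:z.shape[1]]
    P=np.stack([(u-c["cx"])/c["fx"]*z,(v-c["cy"])/c["fy"]*z,z],-1)@M.T+c["origin"]
    P[z==0]=np.nan
    return P
def masks(img):
    H=cv2.cvtColor(np.ascontiguousarray(img),cv2.COLOR_BGR2HSV).astype(int);h,s,v=H[...,0],H[...,1],H[...,2]
    return {"blue":(h>100)&(h<130)&(s>120),"grey":(s<60)&(v>50)&(v<170),"yellow":(h>18)&(h<35)&(s>120)}
def fit(P,m,zlo,zhi,near=None,r=.13):
    # rectangle fit to the lip-height points: centre, angle of long axis from +y, size, median z
    k=m&(P[...,2]>zlo)&(P[...,2]<zhi)
    if near is not None: k&=np.hypot(P[...,0]-near[0],P[...,1]-near[1])<r
    n,l,st,_=cv2.connectedComponentsWithStats(cv2.morphologyEx(k.astype(np.uint8),cv2.MORPH_CLOSE,np.ones((5,5))))
    k&=l==1+np.argmax(st[1:,4])
    p=P[k]; b=cv2.boxPoints(cv2.minAreaRect((p[:,:2]*1000).astype(np.float32)))
    e=[b[1]-b[0],b[2]-b[1]];L=max(e,key=np.linalg.norm);L=L*np.sign(L[1])
    return np.round(b.mean(0),1).tolist(),round(float(np.degrees(np.arctan2(-L[0],L[1]))),1),np.round([np.linalg.norm(x) for x in e],1).tolist(),round(float(np.median(p[:,2])*1000),1),len(p)
E
python3 - <<'E'
from h import *
c=dict(np.load("top.npz"));P=cloud(c);M=masks(c["img"])
print("table",P[130,400:420:5].round(3).tolist())
for n,(u,v) in dict(blue=(157,161),grey=(218,168),yellow=(280,160)).items():
    u,v=int(u*1.28),int(v*1.28);p=np.nanmedian(P[v-6:v+7,u-6:u+7].reshape(-1,3),axis=0)
    print(n,p.round(3),fit(P,M[n] ,.036,.056,p,.12),fit(P,M[n]|True,.036,.056,p,.12))
for n,(u,v) in dict(mug=(120,132),lemon=(146,127),jar=(252,125)).items():
    u,v=int(u*1.28),int(v*1.28);print(n,np.nanmedian(P[v-4:v+5,u-4:u+5].reshape(-1,3),axis=0).round(3))
E
```

```text
table [[0.803, -0.565, -0.004], [0.803, -0.583, -0.003], [0.799, -0.598, 0.009], [0.801, -0.619, 0.001]]
blue [0.51  0.191 0.008] ([481.0, 156.89999389648438], -33.8, [84.4000015258789, 99.80000305175781], 44.6, 179) ([496.1000061035156, 181.6999969482422], -33.2, [89.19999694824219, 161.1999969482422], 44.2, 419)
grey [ 0.476 -0.102  0.004] ([468.79998779296875, -100.69999694824219], -7.0, [90.69999694824219, 159.60000610351562], 44.6, 421) ([468.79998779296875, -101.0], -7.0, [90.69999694824219, 160.10000610351562], 44.5, 427)
yellow [ 0.515 -0.391  0.007] ([501.29998779296875, -386.29998779296875], -35.8, [91.9000015258789, 158.60000610351562], 44.6, 425) ([501.29998779296875, -386.8999938964844], -35.5, [91.9000015258789, 159.89999389648438], 44.6, 439)
mug [0.653 0.37  0.039]
lemon [0.67  0.242 0.055]
jar [ 0.667 -0.257  0.083]
```

```bash
cat > p.py <<'E'
# p.py x y z angle(tray y axis) : turn units (6 deg) about tool z, then travel in tool axes (units of 100 mm) after the turn
import sys
from h import *
from cell import robot
def plan(x,y,z,a=None,az=None):
    s=robot.sense();q=s["orientation"];M=R.from_quat(np.r_[q[1:],q[0]]).as_matrix()
    p=np.array(s["ee_pos"]);yaw=np.degrees(np.arctan2(M[1,0],M[0,0]))
    d=0 if a is None else ((a-yaw+90)%180)-90
    N=R.from_euler("z",d,degrees=True).as_matrix()@M
    Z=R.align_vectors([[0,0,-1]],[M[:,2]])[0].as_rotvec(degrees=True)@M
    print("t",round(s["time"],2),"pos",p.round(4).tolist(),"yaw",round(yaw,1),"gap",round(s["finger_gap"],4),"grip",round(float(s["grasp_force"]),1),"f",np.round(s["ft_force"],1).tolist(),"q1,q7",np.round([s["qpos"][0],s["qpos"][6]],2).tolist())
    print("turn z units",round(-d/6,2),"travel",((np.array([x,y,z])-p)@N*10).round(3).tolist(),"tilt fix units",(Z/6).round(2).tolist())
if __name__=="__main__": plan(*[float(v) for v in sys.argv[1:]])
E
python3 -m creep '{"travel":[[0.2,0,0],[0.2,0,0],[0.2,0,0],[0.2,0,0],[0.2,0,0],[0.2,0,0],[0.2,0,0],[0.2,0,0],[0.2,0,0],[0.2,0,0]],"turn":[[0,0,-1],[0,0,-1],[0,0,-1],[0,0,-1],[0,0,-1],[0,0,-1],[0,0,-1],[0,0,-1],[0,0,-1],[0,0,-1]],"gripper":[55,55,55,55,55,55,55,55,55,55]}' 40
python3 p.py 0.496 0.182 0.2 -33.2
```

```text
time: 0.93
ee_pos: [0.3947, -0.4028, 0.2221]
orientation: [-0.0, 0.725, 0.689, 0.0]
ft_force: [0.6, -0.0, -0.4]
finger_gap: 0.0479
grasp_force: 0.0
t 0.93 pos [0.3947, -0.4028, 0.2221] yaw 87.1 gap 0.0479 grip 0.0 f [0.6, -0.0, -0.4] q1,q7 [0.98, 0.61]
turn z units -9.95 travel [2.354, 5.449, 0.22] tilt fix units [-0.0, -0.01, 0.0]
```

```bash
python3 -m creep '{"travel":[[0.38,0.15,0],[0.38,0.15,0],[0.38,0.15,0],[0.38,0.15,0],[0.38,0.1,0],[0.38,0,0],[0.38,0,0],[0.38,0,0],[0.38,0,0],[0.38,0,0]],"turn":[[0,0,0],[0,0,0],[0,0,0],[0,0,0],[0,0,0],[0,0,0],[0,0,0],[0,0,0],[0,0,0],[0,0,0]],"gripper":[55,55,55,55,55,55,55,55,55,55]}'
python3 -m creep '{"travel":[[0.3,0,0],[0.3,0,0],[0.3,0,0],[0.3,0.1,0],[0.2,0.1,0],[0.1,0.1,0],[0,0.1,0],[0,0,0],[0,0,0],[0,0,0]],"turn":[[0,0,-1],[0,0,-1],[0,0,-1],[0,0,-1],[0,0,-1],[0,0,-1],[0,0,-1],[0,0,-1],[0,0,-1],[0,0,-1]],"gripper":[55,55,55,55,55,55,55,55,55,55]}'
python3 p.py 0.496 0.182 0.2 -33.2
```

```text
time: 1.77
ee_pos: [0.4853, -0.0269, 0.2224]
orientation: [0.0, 0.727, 0.687, -0.0]
ft_force: [1.2, 0.1, 0.4]
finger_gap: 0.0478
grasp_force: 0.0
time: 2.6
ee_pos: [0.4984, 0.1337, 0.2221]
orientation: [-0.0, 0.283, 0.959, -0.0]
ft_force: [0.5, 0.4, 0.7]
finger_gap: 0.0479
grasp_force: 0.0
t 2.6 pos [0.4984, 0.1337, 0.2221] yaw 147.1 gap 0.0479 grip 0.0 f [0.5, 0.4, 0.7] q1,q7 [0.41, 0.55]
turn z units 0.05 travel [0.284, 0.391, 0.221] tilt fix units [-0.0, -0.01, 0.0]
```

```bash
python3 -m creep '{"travel":[[0.14,0.19,0.1],[0.14,0.2,0.12],[0,0,0],[0,0,0]],"turn":[[0,0,0],[0,0,0],[0,0,0],[0,0,0]],"gripper":[55,55,55,55]}'
python3 - <<'E'
from h import *
from cell import robot
c=robot.camera("wrist");np.savez("w.npz",**c);cv2.imwrite("pics/b.png",c["img"]);P=cloud(c);M=masks(c["img"])
print(fit(P,M["blue"],.036,.056)); print(fit(P,M["blue"]|True,.036,.056,(.496,.182),.12))
E
python3 p.py 0.496 0.182 0.015 -33.2
```

```text
time: 2.93
ee_pos: [0.4956, 0.1826, 0.1998]
orientation: [-0.001, 0.285, 0.959, -0.0]
ft_force: [-0.1, -0.9, 0.3]
finger_gap: 0.0476
grasp_force: 0.0
([497.3999938964844, 181.89999389648438], -33.0, [89.30000305175781, 159.39999389648438], 45.2, 5329)
([497.70001220703125, 182.0], -33.0, [89.69999694824219, 160.1999969482422], 45.2, 5522)
t 2.98 pos [0.4963, 0.1815, 0.2002] yaw 146.8 gap 0.0481 grip 0.0 f [0.5, -0.2, 0.1] q1,q7 [0.32, 0.42]
turn z units -0.0 travel [0.004, 0.004, 1.852] tilt fix units [-0.01, -0.01, 0.0]
```

View pics/b.png

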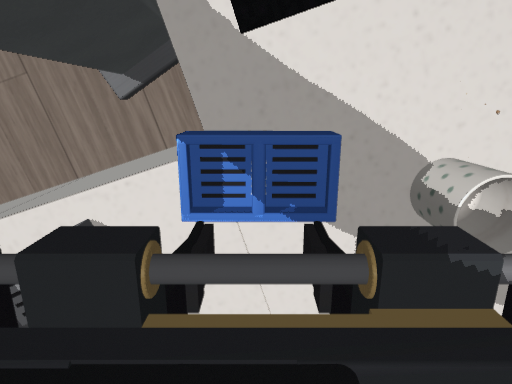

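The wrist view shows the blue tray whole, its bar at about (258,175) and square to the fingers; the mug, at (475,195), is clear. The fit agrees with the top camera to 1.5 mm, so I descend and grip.

```bash
python3 -m creep '{"travel":[[-0.01,0,0.3],[0,0,0.3],[0,0,0.3],[0,0,0.3],[0,0,0.25],[0,0,0.2],[0,0,0.1],[0,0,0.1],[0,0,0],[0,0,0]],"turn":[[0,0,0],[0,0,0],[0,0,0],[0,0,0],[0,0,0],[0,0,0],[0,0,0],[0,0,0],[0,0,0],[0,0,0]],"gripper":[55,55,55,55,55,55,55,55,55,55]}'
python3 -m creep '{"travel":[[0,0,0],[0,0,0],[0,0,0],[0,0,0],[0,0,0],[0,0,0],[0,0,-0.03],[0,0,-0.1],[0,0,-0.2],[0,0,-0.3]],"turn":[[0,0,0],[0,0,0],[0,0,0],[0,0,0],[0,0,0],[0,0,0],[0,0,0],[0,0,0],[0,0,0],[0,0,0]],"gripper":[0,0,0,0,0,0,0,0,0,0]}' 40
python3 p.py 0.4753 -0.0481 0.18 -7
```

```text
time: 3.82
ee_pos: [0.4979, 0.1808, 0.0162]
orientation: [0.0, 0.286, 0.958, 0.0]
ft_force: [0.6, 0.2, 0.3]
finger_gap: 0.048
grasp_force: 0.0
time: 4.65
ee_pos: [0.4958, 0.1804, 0.0779]
orientation: [-0.002, 0.286, 0.958, -0.001]
ft_force: [1.4, -0.4, -1.6]
finger_gap: 0.0137
grasp_force: 40.0
t 4.65 pos [0.4958, 0.1804, 0.0779] yaw 146.8 gap 0.0137 grip 40.0 f [1.4, -0.4, -1.6] q1,q7 [0.26, 0.32]
turn z units -4.37 travel [-0.072, -2.296, -1.014] tilt fix units [-0.03, -0.03, -0.0]
```

```bash
python3 -m creep '{"travel":[[0,0,-0.3],[0,0,-0.3],[0,0,-0.3],[0,0,-0.1],[0,0,0],[0,-0.2,0],[0,-0.3,0],[0,-0.3,0],[0,-0.3,0],[0,-0.3,0]],"turn":[[0,0,-0.87],[0,0,-0.87],[0,0,-0.87],[0,0,-0.87],[0,0,-0.89],[0,0,0],[0,0,0],[0,0,0],[0,0,0],[0,0,0]],"gripper":[0,0,0,0,0,0,0,0,0,0]}'
python3 -m creep '{"travel":[[0,-0.3,0],[0,-0.3,0],[0,-0.2,0],[0,-0.1,0],[0,0,0],[0,0,0],[0,0,0]],"turn":[[0,0,0],[0,0,0],[0,0,0],[0,0,0],[0,0,0],[0,0,0],[0,0,0]],"gripper":[0,0,0,0,0,0,0]}'
python3 - <<'E'
from h import *
from cell import robot
c=robot.camera("wrist");P=cloud(c);M=masks(c["img"]);t=robot.camera("top");T=cloud(t);N=masks(t["img"])
cv2.imwrite("pics/c.png",np.hstack([cv2.resize(c["img"],(400,300)),cv2.resize(t["img"][100:292,150:406],(400,300))]))
for f in (lambda:fit(P,M["blue"],.12,.24),lambda:fit(P,M["grey"],.036,.056,(.469,-.101),.12),lambda:fit(T,N["blue"]|True,.18,.24,(.475,-.048),.12)):
    try:print(f())
    except Exception as e:print(e)
E
python3 p.py 0.4753 -0.0481 0.060 -7
```

```text
time: 5.48
ee_pos: [0.4797, 0.041, 0.1792]
orientation: [0.0, 0.061, 0.998, -0.0]
ft_force: [0.4, -0.3, -1.0]
finger_gap: 0.0135
grasp_force: 40.0
time: 6.07
ee_pos: [0.4695, -0.0454, 0.1788]
orientation: [0.0, 0.06, 0.998, 0.0]
ft_force: [-0.5, -0.9, -1.5]
finger_gap: 0.0138
grasp_force: 40.0
([446.3999938964844, -41.70000076293945], -6.8, [43.29999923706055, 159.89999389648438], 205.6, 26687)
([431.3999938964844, -96.19999694824219], -6.6, [12.800000190734863, 158.8000030517578], 45.1, 2005)
([422.3999938964844, -108.30000305175781], -0.1, [15.800000190734863, 16.5], 206.5, 28)
t 6.17 pos [0.4694, -0.0455, 0.1787] yaw 173.1 gap 0.0137 grip 40.0 f [-0.4, 0.7, -1.8] q1,q7 [0.78, 1.41]
turn z units 0.02 travel [-0.061, -0.019, 1.187] tilt fix units [0.0, 0.0, 0.0]
```

View pics/c.png

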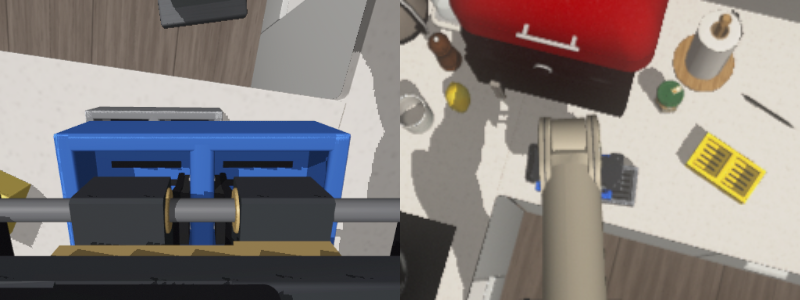

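Left half (wrist): the held blue tray with its robot-side lip at row 128, and the grey one's lip at row 108 behind it. The fits put blue at (469.6,-44.5) in hand, its underside 18 mm below the TCP, and grey at (469.6,-100.8), both at -6.8°. Target for blue is (475.8,-47.9), so I correct and lower.

```bash
python3 -m creep '{"travel":[[-0.066,-0.026,0.1],[0,0,0.25],[0,0,0.25],[0,0,0.2],[0,0,0.15],[0,0,0.1],[0,0,0.05],[0,0,0],[0,0,0],[0,0,0]],"turn":[[0,0,0],[0,0,0],[0,0,0],[0,0,0],[0,0,0],[0,0,0],[0,0,0],[0,0,0],[0,0,0],[0,0,0]],"gripper":[0,0,0,0,0,0,0,0,0,0]}'
python3 p.py 0.4756 -0.0489 0.063 -6.8
```

```text
time: 7.0
ee_pos: [0.4762, -0.0506, 0.0695]
orientation: [0.001, 0.061, 0.998, -0.0]
ft_force: [-0.1, 0.6, -1.9]
finger_gap: 0.0135
grasp_force: 40.0
t 7.0 pos [0.4762, -0.0506, 0.0695] yaw 173.0 gap 0.0135 grip 40.0 f [-0.1, 0.6, -1.9] q1,q7 [0.72, 1.29]
turn z units -0.04 travel [0.008, 0.016, 0.065] tilt fix units [-0.0, 0.01, -0.0]
```

```bash
python3 -m creep '{"travel":[[0.007,0.016,0.02],[0,0,0.02],[0,0,0.01],[0,0,0.005],[0,0,0.005],[0,0,0],[0,0,0]],"turn":[[0,0,-0.04],[0,0,0],[0,0,0],[0,0,0],[0,0,0],[0,0,0],[0,0,0]],"gripper":[0,0,0,0,0,0,0]}'
python3 p.py 0.4756 -0.0489 0.063 -6.8
```

```text
time: 7.58
ee_pos: [0.475, -0.0491, 0.0626]
orientation: [0.0, 0.059, 0.998, -0.0]
ft_force: [-0.3, -0.4, -1.7]
finger_gap: 0.0136
grasp_force: 40.0
t 7.58 pos [0.475, -0.0491, 0.0626] yaw 173.2 gap 0.0136 grip 40.0 f [-0.3, -0.4, -1.7] q1,q7 [0.72, 1.29]
turn z units 0.0 travel [-0.006, 0.002, -0.004] tilt fix units [-0.0, 0.0, 0.0]
```

Still fully carried (-1.7 N); I creep down until it touches.

```bash
python3 -m creep '{"travel":[[0,0,0.01],[0,0,0],[0,0,0]],"turn":[[0,0,0],[0,0,0],[0,0,0]],"gripper":[0,0,0]}'|grep -E "pos|force"
python3 -m creep '{"travel":[[0,0,0.01],[0,0,0],[0,0,0]],"turn":[[0,0,0],[0,0,0],[0,0,0]],"gripper":[0,0,0]}'|grep -E "pos|force"
```

```text
ee_pos: [0.4749, -0.049, 0.0615]
ft_force: [0.8, 0.0, -1.9]
grasp_force: 40.0
ee_pos: [0.4751, -0.049, 0.0609]
ft_force: [-2.2, 0.1, 5.3]
grasp_force: 40.0
```

Contact (+5 N). Release, then rise with open fingers.

```bash
python3 -m creep '{"travel":[[0,0,0],[0,0,0],[0,0,0],[0,0,0],[0,0,-0.1],[0,0,-0.2],[0,0,-0.3],[0,0,-0.4],[0,0,-0.4],[0,0,-0.2]],"turn":[[0,0,0],[0,0,0],[0,0,0],[0,0,0],[0,0,0],[0,0,0],[0,0,0],[0,0,0],[0,0,0],[0,0,0]],"gripper":[35,45,55,55,55,55,55,55,55,55]}'
python3 - <<'E'
from h import *
from cell import robot
c=robot.camera("wrist");P=cloud(c);M=masks(c["img"])
cv2.imwrite("pics/d.png",c["img"])
print(fit(P,M["blue"],.08,.1))
print(fit(P,M["grey"],.036,.056,(.469,-.101),.12))
E
python3 p.py 0.5013 -0.3866 0.23 -35.6
```

```text
time: 8.92
ee_pos: [0.4763, -0.0484, 0.2258]
orientation: [0.003, 0.059, 0.998, -0.0]
ft_force: [1.9, 0.4, 0.4]
finger_gap: 0.0478
grasp_force: 0.0
([475.1000061035156, -48.20000076293945], -6.7, [89.19999694824219, 159.5], 90.2, 6102)
([463.29998779296875, -155.89999389648438], 81.4, [90.30000305175781, 48.900001525878906], 45.1, 1322)
t 8.97 pos [0.4775, -0.0487, 0.228] yaw 173.2 gap 0.0476 grip 0.0 f [2.1, -0.7, 3.2] q1,q7 [0.8, 1.44]
turn z units 4.81 travel [-2.16, -2.609, 0.002] tilt fix units [-0.01, 0.08, 0.0]
```

View pics/d.png

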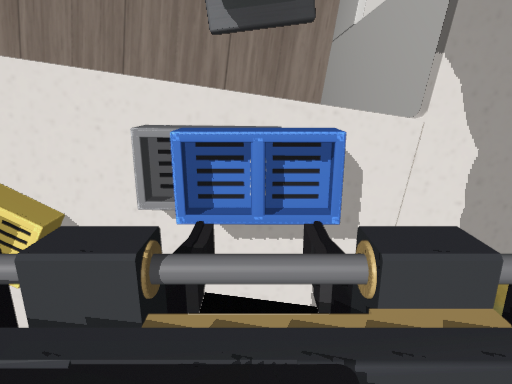

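The blue tray sits level on the grey at (258,175), grey showing to its left in the picture (the robot's right). Measured step is 52.9 mm, 0.9 mm off line, lip at 90.2 mm. Now the yellow one, seen at the far left of the picture.

```bash
python3 -m creep '{"travel":[[0,0,0],[0,0,0],[0,0,0],[0,0,0],[0,0,0],[-0.2,-0.24,0],[-0.25,-0.3,0],[-0.25,-0.3,0],[-0.25,-0.3,0],[-0.25,-0.3,0]],"turn":[[0,0,0.96],[0,0,0.96],[0,0,0.96],[0,0,0.96],[0,0,0.97],[0,0,0],[0,0,0],[0,0,0],[0,0,0],[0,0,0]],"gripper":[55,55,55,55,55,55,55,55,55,55]}'
python3 -m creep '{"travel":[[-0.25,-0.3,0],[-0.25,-0.3,0],[-0.25,-0.3,0],[-0.2,-0.24,0],[0,0,0],[0,0,0],[0,0,0]],"turn":[[0,0,0],[0,0,0],[0,0,0],[0,0,0],[0,0,0],[0,0,0],[0,0,0]],"gripper":[55,55,55,55,55,55,55]}'
python3 - <<'E'
from h import *
from cell import robot
c=robot.camera("wrist");P=cloud(c);M=masks(c["img"])
print(fit(P,M["yellow"],.036,.056)); print(fit(P,M["blue"]|True,.036,.056,(.501,-.387),.12))
E
python3 p.py 0.5013 -0.3866 0.017 -35.6
```

```text
time: 9.8
ee_pos: [0.4884, -0.2377, 0.2213]
orientation: [0.0, 0.306, 0.952, -0.0]
ft_force: [0.3, 0.2, 0.3]
finger_gap: 0.0478
grasp_force: 0.0
time: 10.38
ee_pos: [0.4996, -0.383, 0.2208]
orientation: [0.0, 0.306, 0.952, 0.001]
ft_force: [1.0, 0.3, 0.0]
finger_gap: 0.0478
grasp_force: 0.0
([502.5, -387.0], -35.6, [88.9000015258789, 158.8000030517578], 45.1, 4362)
([502.8999938964844, -387.5], -35.5, [90.0999984741211, 160.1999969482422], 45.1, 5013)
t 10.43 pos [0.4998, -0.3825, 0.2211] yaw 144.5 gap 0.0478 grip 0.0 f [0.2, 1.0, 0.7] q1,q7 [1.0, 1.39]
turn z units 0.01 travel [-0.035, -0.026, 2.041] tilt fix units [0.01, 0.0, -0.0]
```

```bash
python3 -m creep '{"travel":[[-0.05,-0.024,0.3],[0,0,0.35],[0,0,0.35],[0,0,0.35],[0,0,0.3],[0,0,0.2],[0,0,0.1],[0,0,0.09],[0,0,0],[0,0,0]],"turn":[[0,0,0],[0,0,0],[0,0,0],[0,0,0],[0,0,0],[0,0,0],[0,0,0],[0,0,0],[0,0,0],[0,0,0]],"gripper":[55,55,55,55,55,55,55,55,55,55]}'
python3 -m creep '{"travel":[[0,0,0],[0,0,0],[0,0,0],[0,0,0],[0,0,0],[0,0,0],[0,0,-0.03],[0,0,-0.1],[0,0,-0.2],[0,0,-0.3]],"turn":[[0,0,0],[0,0,0],[0,0,0],[0,0,0],[0,0,0],[0,0,0],[0,0,0],[0,0,0],[0,0,0],[0,0,0]],"gripper":[0,0,0,0,0,0,0,0,0,0]}' 40
python3 p.py 0.4697 -0.1008 0.225 -6.7
```

```text
time: 11.27
ee_pos: [0.5027, -0.3888, 0.0178]
orientation: [0.001, 0.306, 0.952, -0.0]
ft_force: [0.1, -1.1, 0.6]
finger_gap: 0.0474
grasp_force: 0.0
time: 12.1
ee_pos: [0.5004, -0.3879, 0.0784]
orientation: [-0.002, 0.306, 0.952, 0.001]
ft_force: [0.2, 0.2, -1.8]
finger_gap: 0.0139
grasp_force: 40.0
t 12.1 pos [0.5004, -0.3879, 0.0784] yaw 144.4 gap 0.0139 grip 40.0 f [0.2, 0.2, -1.8] q1,q7 [0.98, 1.35]
turn z units -4.82 travel [0.647, 2.815, -1.462] tilt fix units [0.0, -0.04, 0.0]
```

```bash
python3 -m creep '{"travel":[[0,0,-0.3],[0,0,-0.35],[0,0,-0.35],[0,0,-0.3],[0,0,-0.16],[0.05,0.2,0],[0.07,0.3,0],[0.07,0.3,0],[0.07,0.3,0],[0.07,0.3,0]],"turn":[[0,0,-0.96],[0,0,-0.96],[0,0,-0.96],[0,0,-0.97],[0,0,-0.97],[0,0,0],[0,0,0],[0,0,0],[0,0,0],[0,0,0]],"gripper":[0,0,0,0,0,0,0,0,0,0]}'
python3 -m creep '{"travel":[[0.07,0.3,0],[0.07,0.3,0],[0.07,0.3,0],[0.07,0.3,0],[0.04,0.2,0],[0,0,0],[0,0,0],[0,0,0]],"turn":[[0,0,0],[0,0,0],[0,0,0],[0,0,0],[0,0,0],[0,0,0],[0,0,0],[0,0,0]],"gripper":[0,0,0,0,0,0,0,0]}'
python3 - <<'E'
from h import *
from cell import robot
c=robot.camera("wrist");P=cloud(c);M=masks(c["img"]);cv2.imwrite("pics/e.png",c["img"])
print(fit(P,M["yellow"],.18,.3)); print(fit(P,M["blue"],.08,.1))
E
python3 p.py 0.4697 -0.1008 0.11 -6.7
```

```text
time: 12.93
ee_pos: [0.4851, -0.2443, 0.2261]
orientation: [0.0, 0.059, 0.998, -0.0]
ft_force: [0.7, 0.6, -1.3]
finger_gap: 0.0137
grasp_force: 40.0
time: 13.6
ee_pos: [0.4702, -0.1038, 0.226]
orientation: [0.0, 0.059, 0.998, -0.0]
ft_force: [0.7, -0.1, -1.8]
finger_gap: 0.0136
grasp_force: 40.0
([447.0, -100.19999694824219], -6.7, [43.0, 159.60000610351562], 249.8, 25439)
([440.8999938964844, -44.099998474121094], -6.9, [20.700000762939453, 158.39999389648438], 90.2, 2502)
t 13.65 pos [0.4701, -0.1042, 0.2258] yaw 173.2 gap 0.0138 grip 40.0 f [0.3, -0.1, -1.3] q1,q7 [0.93, 1.54]
turn z units -0.02 travel [0.009, 0.033, 1.158] tilt fix units [-0.0, 0.0, -0.0]
```

View pics/e.png

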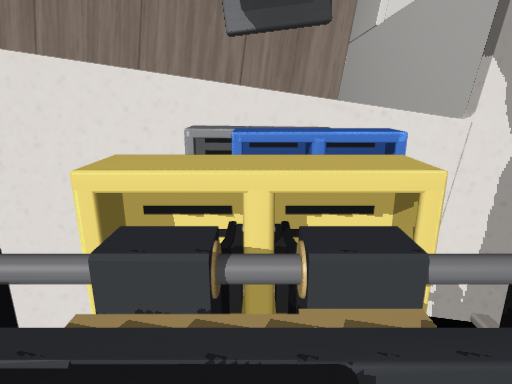

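Yellow is held square (lip at row 175), with blue and grey behind it at rows 130–150. The fit puts it at (470.3,-103.0), so it needs 2 mm more to the left; I lower it.

```bash
python3 -m creep '{"travel":[[0.009,0.021,0.1],[0,0,0.25],[0,0,0.25],[0,0,0.2],[0,0,0.15],[0,0,0.08],[0,0,0.04],[0,0,0],[0,0,0],[0,0,0]],"turn":[[0,0,0],[0,0,0],[0,0,0],[0,0,0],[0,0,0],[0,0,0],[0,0,0],[0,0,0],[0,0,0],[0,0,0]],"gripper":[0,0,0,0,0,0,0,0,0,0]}'
python3 p.py 0.4695 -0.1020 0.11 -6.7
```

```text
time: 14.48
ee_pos: [0.4702, -0.1011, 0.1194]
orientation: [0.001, 0.059, 0.998, -0.0]
ft_force: [0.3, -0.3, -1.1]
finger_gap: 0.0138
grasp_force: 40.0
t 14.48 pos [0.4702, -0.1011, 0.1194] yaw 173.3 gap 0.0138 grip 40.0 f [0.3, -0.3, -1.1] q1,q7 [0.89, 1.45]
turn z units -0.01 travel [0.006, -0.009, 0.094] tilt fix units [-0.0, 0.01, -0.0]
```

```bash
python3 -m creep '{"travel":[[0.005,-0.008,0.03],[0,0,0.02],[0,0,0.01],[0,0,0.01],[0,0,0],[0,0,0]],"turn":[[0,0,0],[0,0,0],[0,0,0],[0,0,0],[0,0,0],[0,0,0]],"gripper":[0,0,0,0,0,0]}'|grep -E "pos|force"
python3 -m creep '{"travel":[[0,0,0.01],[0,0,0],[0,0,0]],"turn":[[0,0,0],[0,0,0],[0,0,0]],"gripper":[0,0,0]}'|grep -E "pos|force"
```

```text
ee_pos: [0.469, -0.1016, 0.1116]
ft_force: [-0.5, -0.3, -2.6]
grasp_force: 40.0
ee_pos: [0.469, -0.1017, 0.1105]
ft_force: [-0.4, 0.6, -1.7]
grasp_force: 40.0
```

```bash
python3 -m creep '{"travel":[[0,0,0.01],[0,0,0],[0,0,0]],"turn":[[0,0,0],[0,0,0],[0,0,0]],"gripper":[0,0,0]}'|grep -E "pos|ft_force"
python3 -m creep '{"travel":[[0,0,0.01],[0,0,0],[0,0,0]],"turn":[[0,0,0],[0,0,0],[0,0,0]],"gripper":[0,0,0]}'|grep -E "pos|ft_force"
```

```text
ee_pos: [0.469, -0.1016, 0.1095]
ft_force: [-0.5, 0.2, -1.3]
ee_pos: [0.469, -0.1017, 0.1085]
ft_force: [0.9, 0.0, -1.9]
```

```bash
python3 -m creep '{"travel":[[0,0,0.005],[0,0,0],[0,0,0]],"turn":[[0,0,0],[0,0,0],[0,0,0]],"gripper":[0,0,0]}'|grep -E "pos|ft_force"
```

```text
ee_pos: [0.469, -0.1017, 0.108]
ft_force: [-0.2, -0.2, -1.4]
```

```bash
python3 -m creep '{"travel":[[0,0,0.005],[0,0,0],[0,0,0]],"turn":[[0,0,0],[0,0,0],[0,0,0]],"gripper":[0,0,0]}'|grep -E "pos|ft_force"
```

```text
ee_pos: [0.469, -0.1017, 0.1075]
ft_force: [0.0, 0.5, -2.6]
```

```bash
python3 -m creep '{"travel":[[0,0,0.005],[0,0,0],[0,0,0]],"turn":[[0,0,0],[0,0,0],[0,0,0]],"gripper":[0,0,0]}'|grep -E "pos|ft_force"
```

```text
ee_pos: [0.469, -0.1017, 0.107]
ft_force: [-0.3, 0.8, -1.4]
```

```bash
python3 -m creep '{"travel":[[0,0,0.005],[0,0,0],[0,0,0]],"turn":[[0,0,0],[0,0,0],[0,0,0]],"gripper":[0,0,0]}'|grep -E "pos|ft_force"
```

```text
ee_pos: [0.469, -0.1017, 0.1068]
ft_force: [-2.5, 1.0, 5.1]
```

Contact. Release and rise.

```bash
python3 -m creep '{"travel":[[0,0,0],[0,0,0],[0,0,0],[0,0,0],[0,0,-0.1],[0,0,-0.2],[0,0,-0.3],[0,0,-0.3],[0,0,-0.3],[0,0,-0.1]],"turn":[[0,0,0],[0,0,0],[0,0,0],[0,0,0],[0,0,0],[0,0,0],[0,0,0],[0,0,0],[0,0,0],[0,0,0]],"gripper":[35,45,55,55,55,55,55,55,55,55]}'
python3 -m creep '{"travel":[[0,0,0],[0,0,0],[0,0,0]],"turn":[[0,0,0],[0,0,0],[0,0,0]],"gripper":[55,55,55]}' >/dev/null
python3 - <<'E'
from h import *
from cell import robot
c=robot.camera("wrist");P=cloud(c);M=masks(c["img"]);d=robot.camera("scene")["img"]
cv2.imwrite("pics/f.png",np.hstack([cv2.resize(c["img"],(400,300)),cv2.resize(d[150:294,130:322],(400,300))]))
print(fit(P,M["yellow"],.12,.15,(.47,-.1),.12)); print(fit(P,M["blue"],.08,.1)); 
E
python3 p.py 0.4695 -0.1020 0.11 -6.7
```

```text
time: 17.57
ee_pos: [0.4706, -0.1015, 0.2414]
orientation: [0.003, 0.058, 0.998, -0.001]
ft_force: [-0.0, -0.2, 0.1]
finger_gap: 0.0477
grasp_force: 0.0
([469.20001220703125, -100.5999984741211], -6.7, [89.5, 159.5], 135.2, 6317)
([476.8999938964844, -31.600000381469727], -6.8, [88.9000015258789, 126.4000015258789], 90.2, 1651)
t 17.92 pos [0.4683, -0.1016, 0.2354] yaw 173.3 gap 0.0482 grip 0.0 f [0.7, 0.0, -0.4] q1,q7 [0.94, 1.55]
turn z units -0.0 travel [-0.014, -0.004, 1.254] tilt fix units [0.01, -0.02, 0.0]
```

View pics/f.png

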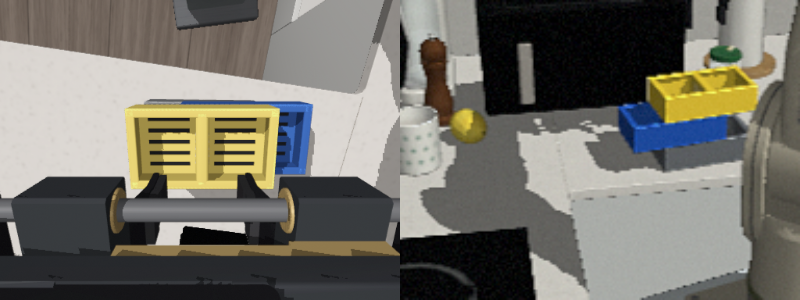

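The stepped stack stands level, with yellow at (203,148) over grey and blue stepped left. The scene view on the right confirms it, and the bystanders are untouched. Yellow is 0.5 mm from straight above grey, and blue has not moved.

```bash
python3 -c "
from cell import robot
print(robot.job_done())"
```

```text
the job is handed in; nothing more can be done
None
```

The stack is built and handed in at about 18 s: blue is stepped 53 mm left on the grey tray, yellow stands straight above the grey to within 1 mm, both were set down gently, and the jar, mug and lemon were left alone.

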